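Level the cheese display riser

ROBOT

A 6-joint arm with a two-finger parallel gripper is mounted at the origin on the work surface. World frame = base frame: x ahead of the robot, y to its left, z up, the work surface at z = 0. Lengths are in mm, angles in degrees, forces in N, time in s.
With the tool pointing down it reaches from about 275 to 850 mm from the base axis. Payload 5.2 kg.
Tool frame: the origin (TCP) lies on the centre line of the jaws, within the pads' length; the fingertips stand 17 mm ahead of it and the grasp point (between the pads) lies 2 mm behind it (env.finger_overhang is the distance from the TCP to the fingertips, in mm); z points along the fingers, y is the line along which they close (so a half turn about z gives the same grasp; the last joint's range is limited). The gripper opens to 85 mm and grips with 20 to 120 N. Pads are 22 mm wide; open, the fingers measure 114 mm over their backs; the gripper's body (76 mm by 85 mm) begins 54 mm behind the grasp point. The pads swing forward as they close: fully open they stand 13 mm farther back than shut.
Start: joints at [-80.718, 14.817, 87.949, -0, 77.235, -11.62], TCP at [196.24, -513.804, 248.31] pointing down, gripper open.
Joint ranges: [-179.93, 179.93], [-52.35, 119.4], [10.71, 147.94], [-69.91, 249.91], [12.55, 155.21], [-178.61, 178.61]. Speed limits (degrees/s): [147.25, 147.25, 180, 180, 180, 180].

INTERFACE

Orientations are given as [roll, pitch, yaw] about the fixed x, y, z axes, in that order (R = Rz(yaw) Ry(pitch) Rx(roll)).
In Python, from rig import env gives the robot as it stands.
- The arm moves only by the tool servo_tool, never from a script. Its argument "rows" is a list of rows, each a list of 4 numbers: the shift along the tool's x, y, z in mm, then the turn about the tool's z in degrees. A call has 1 to 5 rows; each row shifts and turns the commanded pose from where the row before left it, along the tool's axes as they then stand; what a row does not reach is not made up. A row lasts 1/10 s, in which the tool goes at most 50 mm and 8.59 degrees, less where a joint would pass 70% of its speed; a pose out of reach is approached as far as the arm can. A call with a gripper value outside its range is refused whole. "jaw" is the finger opening in mm, from 0 to 85.4, set as the call begins (left out, the last holds). The fingers move at their own pace and stop on an object; "newtons" is the grip in N (left out, the last holds). Time passes only in rows, so rows that do not move let the fingers close. It gives the time, the measured TCP pose, the force, the opening and the grip force at its end, in the units of the state.
- env.observe(): the state, without advancing time (a new reading comes with each control period).
- env.camera(name): name is "side" or "top"; returns a dict with "frame" (420x560x3 uint8, red, green, blue), "z_map" (420x560 float32, mm along the optical axis (not along the pixel's ray), 0 where there is no reading), "mtx" (3x3 intrinsics, pixels), "origin" and "orientation" of the camera in the world. Camera axes: x right, y up, looking along -z (the intrinsics and any distortion apply to the point x, -y, -z); pixel columns grow to the right and rows downward; lengths in mm; the calibration is good to about 2 mm. A picture is of the moment at which its call begins.
- env.sign_off(): hands the job in; it is judged then, once.
Trained networks look in the newest picture that a camera, given by its name, has taken for a name from the list of things; names that differ only in an ending like _2 or _b are one class to them, and where a whole thing is asked for, a point or a joint stands for the part that bears it (a point fixed in the world has none). Each returns a list of dicts, best first, with "conf" (0 to 1); they miss things now and then, are a little off and sometimes report something else, mostly with a low value. They report only what shows in the picture. A call takes as long as a camera call.
- env.look_for(camera, query): "point" ([column, row] in pixels, amid what is visible of it).
- env.outline_of(camera, query): "region" (420x560 bool, what is visible of it) and "point" ([column, row] in pixels, amid what is visible of it).
- env.spot_point(camera, query): "point" ([column, row] in pixels: a listed point, or the origin of a listed thing).
The state is a dict: "time_s": time; "joints": joint angles; "qvel": joint speeds; "effort": joint torques, N m; "position": TCP position; "eef_rot": TCP orientation; "ft_force": force on the tool from outside, world axes, zero at the start; "moment": the same for the moment, N m; "gripper_width": opening from 0.0 (shut) to 1.0 (fully open); "finger_force": force on a finger pad.
Only numpy, scipy, OpenCV 4.12 (cv2) and the standard library are available. Lean on these libraries where they do the work, as an engineer would, in place of code of your own. Each camera call takes 0.05 s, during which the arm holds its last target. There are 200 camera calls.

TASK

Stand the spirit level on the bare middle of the riser's wooden deck, along its length, and let go of it. Then turn the knob of the levelling foot until the bubble sits between the two lines of the vial. Finally press the level down on the deck, firmly but not hard (about 10 N), and finish while still pressing it, the bubble still between the lines and the goods around left where they are.

Things in the scene. Friction and masses are not known exactly. Their poses are not given: they have to be found in the camera images.
- level: aluminium spirit level, a bar 180 mm long (its x), 24 wide (y), 44 high, loose, about 0.22 kg, upright on the counter. Origin: centre of its underside; z up. Flat top: solid from x = -90 to +12 mm (press near x = -15), from +12 to +78 a window with the vial, as firm as the rest. Grip across its width near x = -10 mm, pads 20 mm above its underside.
- vial_mid (a point): middle of the vial, midway between its two black lines, on top of the level at x = +45 mm, 44 mm above the underside. Axes as the level's. The green vial is 66 mm long and lies along the level's x; the lines stand 12.5 mm either side of this point.
- bubble_mid (a point): middle of the white bubble (17 mm long) in the vial, in line with vial_mid; it slides along the level's x towards the higher end, up to 23.5 mm from the middle, 1.33 mm for each mrad of tilt, and takes about 1 s to settle. Centred (within 3.5 mm of vial_mid) it is wholly between the lines.
- riser: the display riser: fixed steel bracket, deck and levelling foot. Origin: on the counter under the deck's middle; x away from the robot, y along the deck. The deck is hinged under its +y end and carried by the levelling foot at its -y end, which starts too low: the deck slopes by up to 1 degree. It bears 25 N without giving more than 0.5 mrad.
- deck_mid (a point): middle of the top of the riser's wooden deck, 90 mm above the counter. The deck is 170 mm deep (this point's x, away from the robot) and 420 mm long (its y, to the robot's left). A cheese wedge stands on its +y end (y above 145 mm), the knob at y = -170 mm. The bare middle for the level is about x = 0, y = +20 mm, with 15 mm to spare along y.
- foot_grip (a point): grip point of the levelling foot's knob: a black bar 46 mm long (this point's x), 13 mm wide (its y), rising 26 mm from a disc 46 mm across; on the upright turning axis, 123 mm above the counter, 15 mm above the disc, 11 mm below the bar's top. It turns with the knob but keeps its height, as the deck climbs on the steel stud below it. Keep fingertips above the disc.
- foot (a joint): angle of the knob, rad, 0 to 2.4, growing clockwise seen from above; stays where left, turns with about 0.15 N m. Each rad raises the deck's -y end by 12 mrad of tilt, moving the bubble of a level on the deck 16 mm towards the -y end. The deck is level at a value of 1.2 to 1.7 that differs every time; the start needs 0.5 to 1.4 rad more.
- wedge_a: cheese wedge, 110 mm long, 55 mm wide and high, on the +y end of the deck, loose; leave it. Origin: centre of its underside.
- wedge_b: pale cheese wedge, 130 x 75 x 60 mm, on the counter to the left, loose; leave it. Origin: centre of its underside.
- tomme: small round cheese, 100 mm across, 55 mm high, beyond the riser, loose; leave it. Origin: centre of its underside.
- jar: jar, 64 mm across, 85 mm high, right of the riser, loose; leave it. Origin: centre of its underside.
- bowl: white bowl, 100 mm across, 50 mm high, beyond the riser, loose; leave it. Origin: centre of its underside.
- knife: flat cheese spatula, 200 mm long, lying on the counter in front of the riser's right end, loose; leave it.
- tag: price tag stand, 70 mm wide, 50 mm high, right of the riser, loose; leave it. Origin: centre of its underside.

How it is judged (in metres and radians):
On the way, in this order (a step that is already met when the one before it is completed fails the run):
1. the level stands on the bare deck along its length, let go, the deck still out of level (z of level in the frame of deck_mid between -0.004 and 0.004 m and x of level in the frame of deck_mid between -0.06 and 0.06 m and angle between the z axis of level and the z axis of deck_mid, either way round below 0.02 rad and angle between the x axis of level and the y axis of deck_mid, either way round below 0.2 rad and contact force between level and riser above 0.5 N and contact force between each of the arm, the fingers and level below 0.1 N), for 0.3 s.
2. the foot is turned until the deck is level, with the spirit level standing on it (angle between deck_mid's own z axis and vertical below 0.003 rad and z of level in the frame of deck_mid below 0.004 m), for 0.3 s.
At the end, for the whole second after the job is handed in: While the fingers still press it, the level stands flat on the deck, lengthwise within 11 degrees and within 60 mm of its centre line, bearing on it with 6 to 30 N (own weight of 2 N included), and the bubble is within 3.5 mm of the vial's middle, all through the last second (x of bubble_mid in the frame of vial_mid between -0.0035 and 0.0035 m and z of level in the frame of deck_mid between -0.004 and 0.004 m and x of level in the frame of deck_mid between -0.06 and 0.06 m and angle between the z axis of level and the z axis of deck_mid, either way round below 0.01 rad and angle between the x axis of level and the y axis of deck_mid, either way round below 0.2 rad and angle between deck_mid's own z axis and vertical below 0.004 rad and contact force between level and riser between 6 and 30 N and contact force between the fingers and level above 3 N); the arm keeps its last pose, push and grip.
It fails at once if a bystander is shifted by more than 30 mm (distance of any of wedge_a, wedge_b, tomme, jar, bowl, knife, tag from where it was at the start of the episode above 0.03 m).
It fails at once if the level is pressed or banged on the deck with more than 60 N (contact force between level and riser above 60 N).
It also fails if it takes over 58 s, if anything falls off the work surface, if the arm or the gripper's body presses on something with over 40 N, if the wrist force passes 120 N, or if a joint passes its speed limit or range.

## Working session

There is one attempt and no reset: what is moved stays moved. The work goes in short steps, Python scripts to look and compute and a tool call to move; the robot and the scene stay as the last step left them, time stands still between calls to the robot, and variables do not carry over. Pictures are saved under pics/ and viewed, at most 10 in all, crops included, and the job is handed in when it is done.

Besides the shell and the picture viewer there is one more tool, called after ">>>" as name(argument=value, ...) on one line, values as JSON. servo_tool: Moves the arm, as the interface text tells. Its arguments: {"type":"object","properties":{"rows":{"type":"array"},"jaw":{"type":"number"},"newtons":{"type":"number"}},"required":["rows"]}

```bash
mkdir -p pics
cat > h.py <<'E'
import numpy as np, cv2
from rig import env
from scipy.spatial.transform import Rotation as R
def cam(n):
    return env.camera(n)
def rot(c):
    o=np.array(c["orientation"],float)
    return o if o.shape==(3,3) else R.from_euler('xyz',o,degrees=True).as_matrix()
def ray(c,p):
    k=np.array(c["mtx"]);d=np.array([(p[0]-k[0,2])/k[0,0],-(p[1]-k[1,2])/k[1,1],-1.])
    return np.array(c["origin"],float),rot(c)@d
def at_z(c,p,z):
    o,d=ray(c,p);return o+d*(z-o[2])/d[2]
def at_depth(c,p):
    o,d=ray(c,p);return o+d*c["z_map"][int(round(p[1])),int(round(p[0]))]
def save(c,f):cv2.imwrite('pics/'+f,c["frame"][...,::-1])
E
python3 - <<'E'
from h import *
print({k:v for k,v in env.observe().items()})
for n in("top","side"):
    c=cam(n);save(c,n+'0.png');print(n,c["origin"],c["orientation"],np.array(c["mtx"]).tolist(),[k for k in c])
    for q,z in(("level",0),("vial_mid",44),("deck_mid",90),("foot_grip",123),("wedge_a",90),("bubble_mid",44),("riser",0)):
        for r in env.spot_point(n,q)[:2]:
            print(q,round(r["conf"],2),np.round(r["point"],1),at_z(c,r["point"],z).round(1),at_depth(c,r["point"]).round(1))
E
```

```text
{'time_s': 0.0, 'joints': array([-8.07194518e+01,  1.48589741e+01,  8.80114603e+01,  1.20072496e-03,
        7.72335382e+01, -1.16220297e+01]), 'qvel': array([ 0.0067406 , -0.00329326, -0.00745422, -0.04769821, -0.07182328,
        0.00459339]), 'effort': array([-1.14518636e-03, -4.46030009e+01, -2.90568066e+01, -3.82899907e-04,
        1.15507707e-02,  9.28656789e-06]), 'position': array([ 196.15464412, -513.30575147,  247.47465394]), 'eef_rot': array([-1.79898395e+02, -2.20922999e-02,  2.09022919e+01]), 'ft_force': array([ 0.43293323, -0.20628983, -0.14014207]), 'moment': array([ 0.0409531 , -0.02675981,  0.01642839]), 'finger_force': 0.0, 'gripper_width': 0.9999482436523782}
top [ 410.15531416  -64.67241244 1077.24317948] [  8.76142222   1.19212    -91.32667791] [[426.5005584248602, 0.0, 285.2691914617788], [0.0, 426.5005584248602, 208.85383373993673], [0.0, 0.0, 1.0]] ['frame', 'z_map', 'mtx', 'origin', 'orientation']
level 0.73 [143.2 250.7] [478.9 316.6   0. ] [476.2 301.7  41.9]
vial_mid 0.65 [140.6 230.3] [526.1 308.8  44. ] [526.1 308.8  44. ]
deck_mid 0.92 [301.3 222. ] [53
[... 573 characters left out ...]
0, 1.0]] ['frame', 'z_map', 'mtx', 'origin', 'orientation']
level 0.94 [243.9 180.1] [465.3 315.3  -0. ] [465.7 305.9   5.9]
vial_mid 0.89 [259.5 169.7] [525.  319.6  44. ] [524.3 384.5   4.9]
deck_mid 0.64 [335.8 255.1] [ 746.6 -222.4   90. ] [ 757.9 -164.8   39.8]
deck_mid 0.58 [260.2 225.9] [530.9 -87.7  90. ] [530.9 -87.   89.4]
foot_grip 0.51 [256.5 252. ] [ 522.1 -247.8  123. ] [ 522.3 -260.9  134.3]
foot_grip 0.47 [259.  348.7] [ 532.2 -574.2  123. ] [ 531.4 -516.6   50.1]
wedge_a 0.73 [268.2 193.8] [556.3  88.1  90. ] [556.1  75.   98.8]
wedge_a 0.63 [311.4 177.7] [708.9 190.9  90. ] [7.253e+02 3.344e+02 5.000e-01]
bubble_mid 0.34 [329.2 217.1] [757.4  20.5  44. ] [764.5  62.7  12.7]
```

Run:
```python
from h import *
a=cv2.imread('pics/top0.png');a=a[130:300,90:440];cv2.imwrite('pics/top0c.png',cv2.resize(a,None,fx=2.28,fy=2.28,interpolation=cv2.INTER_CUBIC))
c=cam("top")
for q,zr in(("level",(38,50)),("foot",(125,140)),("riser",(78,98))):
    r=env.outline_of("top",q)
    if not r: print(q,'none');continue
    m=r[0]["region"];v,u=np.nonzero(m)
    P=np.array([at_depth(c,(x,y)) for x,y in zip(u,v)])
    s=P[(P[:,2]>zr[0])&(P[:,2]<zr[1])]
    b=cv2.minAreaRect(s[:,:2].astype(np.float32));print(q,r[0]["conf"],len(P),len(s),b,np.median(s[:,2]))
```

```text
level 0.96 1049 647 ((485.1079406738281, 312.6485900878906), (25.86050033569336, 179.84922790527344), 82.78707885742188) 43.934982746622154
foot 0.78 327 127 ((513.0523681640625, -253.6465606689453), (13.000405311584473, 44.42140579223633), 64.92024230957031) 133.89766406451542
riser 0.77 12321 11907 ((528.6824951171875, -84.87107849121094), (419.214599609375, 174.94801330566406), 84.24051666259766) 87.61798458867224
```

View pics/top0c.png

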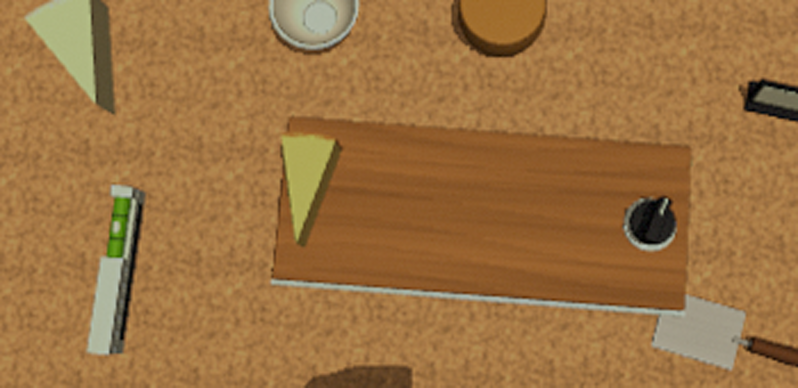

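View pics/side0.png

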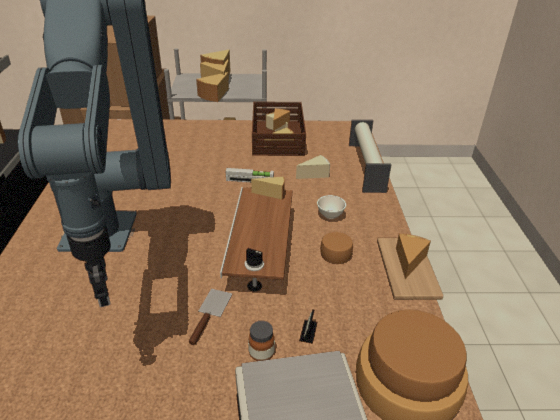

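The level's long axis is at yaw about -7°, with the vial end pointing away from the robot (crop pixel 117,225) and the bubble near (116,228). The deck yaw is about -5.8° with its middle near (530,-84.5). The knob is at (513,-253.6), with its bar at yaw about -25°. These values agree with the sizes and offsets given.

```bash
cat >> h.py <<'E'
def plan(*targets,start=None):
    """targets (x,y,z,yaw[,step,turn]); prints rounded rows from the present pose, tool pointing down"""
    o=env.observe();p=np.array(o["position"]);yaw=o["eef_rot"][2]
    print('now',round(o["time_s"],2),p.round(1),np.round(o["eef_rot"],2),'J',np.round(o["joints"],0))
    for t in targets:
        step,turn=(list(t[4:])+[45,8])[:2] if len(t)>4 else (45,8)
        q=np.array(t[:3]);dy=(t[3]-yaw+180)%360-180
        n=max(1,int(np.ceil(max(np.linalg.norm(q-p)/step,abs(dy)/turn))));y0=yaw;p0=p.copy();rows=[]
        for i in range(1,n+1):
            a=np.radians(yaw);T=np.array([[np.cos(a),np.sin(a),0],[np.sin(a),-np.cos(a),0],[0,0,-1]]).T
            s=np.round(T.T@(p0+(q-p0)*i/n-p),1);w=round(-(y0+dy*i/n-yaw),1)
            rows.append([float(v) for v in s]+[float(w)]);p=p+T@s;yaw-=w
        print(t,n)
        for k in range(0,n,5):print('  ',rows[k:k+5])
E
python3 - <<'E'
from h import *
print(env.finger_overhang)
plan((474,314,150,-7.2),(474,314,60,-7.2))
E
```

```text
17.0
now 1.0 [ 196.2 -513.8  248.3] [180.   -0.   20.9] J [-81.  15.  88.   0.  77. -12.]
(474, 314, 150, -7.2) 20
   [[27.7, -33.7, 4.9, 1.4], [26.9, -34.4, 4.9, 1.4], [26.1, -35.0, 4.9, 1.4], [25.2, -35.7, 5.0, 1.4], [24.3, -36.2, 4.9, 1.4]]
   [[23.4, -36.9, 4.9, 1.4], [22.6, -37.4, 4.9, 1.4], [21.6, -37.9, 4.9, 1.4], [20.6, -38.5, 4.9, 1.4], [19.7, -38.9, 5.0, 1.4]]
   [[18.8, -39.5, 4.9, 1.5], [17.7, -39.9, 4.9, 1.4], [16.8, -40.3, 4.9, 1.4], [15.7, -40.7, 4.9, 1.4], [14.8, -41.1, 4.9, 1.4]]
   [[13.7, -41.4, 5.0, 1.4], [12.7, -41.8, 4.9, 1.4], [11.7, -42.1, 4.9, 1.4], [10.7, -42.3, 4.9, 1.4], [9.6, -42.6, 4.9, 1.4]]
(474, 314, 60, -7.2) 3
   [[0.0, 0.0, 30.0, -0.0], [0.0, 0.0, 30.0, -0.0], [0.0, 0.0, 30.0, -0.0]]
```

>>> servo_tool(rows=[[28,-34,4,1.4],[27,-34,4,1.4],[26,-35,4,1.4],[25,-36,4,1.4],[24,-36,4,1.4]], jaw=60, newtons=40)

```text
time_s: 1.5
position: [265.7, -305.3, 228.2]
eef_rot: [180.0, -0.0, 13.8]
ft_force: [0.2, 0.1, -0.0]
gripper_width: 0.703
finger_force: 0.0
```

>>> servo_tool(rows=[[23,-37,4,1.4],[23,-37,4,1.4],[22,-38,4,1.4],[21,-38,4,1.4],[20,-39,4,1.4]])

```text
time_s: 2.0
position: [336.4, -98.9, 208.5]
eef_rot: [179.9, -0.1, 6.8]
ft_force: [1.9, -0.7, 0.5]
gripper_width: 0.701
finger_force: 0.0
```

>>> servo_tool(rows=[[19,-39,6,1.4],[18,-40,6,1.4],[17,-40,6,1.4],[16,-41,6,1.4],[15,-41,6,1.4]])

```text
time_s: 2.5
position: [407.0, 108.3, 178.4]
eef_rot: [180.0, -0.1, -0.1]
ft_force: [1.3, 0.5, 1.0]
gripper_width: 0.702
finger_force: 0.0
```

>>> servo_tool(rows=[[14,-41,6,1.4],[13,-42,6,1.4],[12,-42,6,1.4],[11,-42,6,1.4],[10,-43,6,1.4]])

```text
time_s: 3.0
position: [477.5, 315.1, 148.1]
eef_rot: [180.0, -0.0, -7.1]
ft_force: [1.2, -0.6, -0.3]
gripper_width: 0.702
finger_force: 0.0
```

Run:
```python
from h import *
plan((474,314,62,-7.2),(474,314,20,-7.2,20))
```

```text
now 3.0 [477.5 315.1 148.1] [ 1.80e+02 -2.00e-02 -7.13e+00] J [ 22.  22.  93.  -0.  65. 119.]
(474, 314, 62, -7.2) 2
   [[-1.7, 0.8, 43.0, 0.0], [-1.6, 0.7, 43.1, 0.1]]
(474, 314, 20, -7.2, 20) 3
   [[-0.0, 0.0, 14.0, -0.0], [-0.0, 0.0, 14.0, -0.0], [-0.0, 0.0, 14.0, -0.0]]
```

>>> servo_tool(rows=[[-2,1,42,0],[-2,0,42,0],[0,0,16,0],[0,0,14,0],[0,0,14,0]])

```text
time_s: 3.5
position: [473.6, 312.9, 19.9]
eef_rot: [-180.0, -0.1, -7.1]
ft_force: [0.0, 0.5, 0.4]
gripper_width: 0.703
finger_force: 0.0
```

>>> servo_tool(rows=[[0,0,0,0],[0,0,0,0],[0,0,0,0],[0,0,0,0],[0,0,0,0]], jaw=10)

```text
time_s: 4.0
position: [473.9, 312.9, 21.5]
eef_rot: [-179.9, -0.1, -7.1]
ft_force: [1.4, -0.4, 4.3]
gripper_width: 0.274
finger_force: 40.2
```

Run:
```python
from h import *
o=env.observe();print(o["gripper_width"],o["finger_force"],o["ft_force"])
plan((474,314,190,-7.2),(531.5,-74.6,190,84.2),(531.5,-74.6,114,84.2,40))
```

```text
0.2744605857068642 40.210429430007935 [ 1.38239843 -0.39519842  4.31102544]
now 4.0 [473.9 312.9  21.5] [-1.7994e+02 -1.2000e-01 -7.1000e+00] J [ 22.  31. 100.  -0.  49. 119.]
(474, 314, 190, -7.2) 4
   [[-0.0, -0.3, -42.1, 0.0], [-0.0, -0.2, -42.2, 0.1], [-0.0, -0.3, -42.1, -0.0], [-0.1, -0.3, -42.1, 0.0]]
(531.5, -74.6, 190, 84.2) 12
   [[8.8, 31.5, -0.0, -7.6], [4.6, 32.5, -0.0, -7.6], [0.2, 32.7, -0.0, -7.6], [-4.1, 32.5, -0.0, -7.7], [-8.4, 31.6, -0.0, -7.6]]
   [[-12.5, 30.3, -0.0, -7.6], [-16.4, 28.3, -0.0, -7.6], [-20.0, 25.9, -0.0, -7.6], [-23.3, 23.1, -0.0, -7.6], [-26.1, 19.7, -0.0, -7.7]]
   [[-28.5, 16.1, -0.0, -7.6], [-30.4, 12.2, -0.0, -7.6]]
(531.5, -74.6, 114, 84.2, 40) 2
   [[0.0, -0.0, 38.0, 0.0], [0.0, -0.0, 38.0, 0.0]]
```

>>> servo_tool(rows=[[0,0,-40,0],[0,0,-42,0],[0,0,-42,0],[0,0,-42,0],[9,32,0,-7.6]])

```text
time_s: 4.5
position: [480.9, 283.3, 193.1]
eef_rot: [-179.7, -0.7, 0.8]
ft_force: [1.7, 0.6, -2.4]
gripper_width: 0.276
finger_force: 40.1
```

>>> servo_tool(rows=[[5,32,0,-7.6],[0,33,0,-7.6],[-4,32,0,-7.6],[-8,32,0,-7.6],[-13,30,0,-7.6]])

```text
time_s: 5.0
position: [502.0, 116.9, 186.3]
eef_rot: [-180.0, 0.0, 38.8]
ft_force: [0.4, 0.1, -0.9]
gripper_width: 0.274
finger_force: 40.0
```

>>> servo_tool(rows=[[-16,28,0,-7.6],[-20,26,0,-7.6],[-23,23,0,-7.6],[-26,20,0,-7.6],[-28,16,0,-7.6]])

```text
time_s: 5.5
position: [526.5, -43.8, 186.2]
eef_rot: [-180.0, 0.0, 76.8]
ft_force: [0.2, 0.3, -2.3]
gripper_width: 0.274
finger_force: 40.0
```

>>> servo_tool(rows=[[-30,12,0,-7.6],[0,0,20,0],[0,0,20,0]])

```text
time_s: 5.8
position: [531.8, -75.9, 146.3]
eef_rot: [179.9, 0.0, 84.0]
ft_force: [-0.7, 0.9, -1.9]
gripper_width: 0.276
finger_force: 40.1
```

Run:
```python
from h import *
o=env.observe();print(o["gripper_width"],o["ft_force"])
plan((531.5,-74.6,116,84.2))
c=cam("top");v,u=np.nonzero(env.outline_of("top","riser")[0]["region"])
P=np.array([at_depth(c,(x,y)) for x,y in zip(u,v)]);
a=np.radians(84.24);s=(P[:,:2]-[530.5,-84.5])@[np.cos(a),np.sin(a)]
m=(abs(P[:,2]-88)<9)&(abs(s)<140);f=np.polyfit(s[m],P[m,2],1)
m&=abs(P[:,2]-np.polyval(f,s))<3;print('deck z fit',np.polyfit(s[m],P[m,2],1),m.sum())
```

```text
0.2764928466095719 [-0.68406583  0.87917526 -1.89860174]
now 5.8 [531.8 -75.9 146.3] [1.7992e+02 2.0000e-02 8.3980e+01] J [-20.  19.  98.  -0.  63. -14.]
(531.5, -74.6, 116, 84.2) 1
   [[1.3, -0.5, 30.3, -0.2]]
deck z fit [1.23286015e-02 8.77034995e+01] 3474
```

>>> servo_tool(rows=[[1,0,20,0],[0,0,11,0],[0,0,2,0],[0,0,0,0]])

```text
time_s: 6.3
position: [531.7, -73.3, 113.5]
eef_rot: [-180.0, -0.0, 84.1]
ft_force: [0.4, -0.4, -2.5]
gripper_width: 0.282
finger_force: 40.0
```

>>> servo_tool(rows=[[0,0,1,0],[0,0,1,0],[0,0,0,0]])

```text
time_s: 6.6
position: [531.9, -73.5, 111.7]
eef_rot: [180.0, 0.0, 84.1]
ft_force: [0.1, 0.1, -1.2]
gripper_width: 0.276
finger_force: 40.0
```

>>> servo_tool(rows=[[0,0,1,0],[0,0,0,0]])

```text
time_s: 6.8
position: [531.8, -73.5, 110.4]
eef_rot: [180.0, 0.0, 84.1]
ft_force: [0.3, -1.0, -1.9]
gripper_width: 0.279
finger_force: 40.1
```

>>> servo_tool(rows=[[0,0,0.6,0],[0,0,0,0]])

```text
time_s: 7.0
position: [531.9, -73.6, 110.1]
eef_rot: [180.0, 0.0, 84.1]
ft_force: [-0.7, -0.6, 1.9]
gripper_width: 0.274
finger_force: 40.6
```

>>> servo_tool(rows=[[0,0,0,0],[0,0,0,0],[0,0,0,0]], jaw=60)

```text
time_s: 7.3
position: [531.8, -73.5, 109.7]
eef_rot: [180.0, 0.0, 84.1]
ft_force: [-1.1, -0.3, -0.2]
gripper_width: 0.7
finger_force: 0.0
```

>>> servo_tool(rows=[[0,0,-20,0],[0,0,-30,0],[0,0,-30,0]])

```text
time_s: 7.6
position: [531.3, -73.3, 190.1]
eef_rot: [-179.9, -0.0, 84.1]
ft_force: [0.2, 0.8, 1.2]
gripper_width: 0.704
finger_force: 0.0
```

Run:
```python
from h import *
o=env.observe()
plan((513,-253.6,190,154.9),(513,-253.6,150,154.9))
```

```text
now 7.6 [531.3 -73.3 190.1] [-1.7991e+02 -2.0000e-02  8.4100e+01] J [-20.  16.  95.   0.  69. -14.]
(513, -253.6, 190, 154.9) 9
   [[-20.1, 0.0, 0.0, -7.9], [-20.0, -2.7, 0.0, -7.8], [-19.4, -5.4, 0.0, -7.9], [-18.5, -8.0, 0.1, -7.9], [-17.2, -10.5, -0.0, -7.8]]
   [[-15.6, -12.7, -0.0, -7.9], [-13.7, -14.8, -0.0, -7.9], [-11.5, -16.5, 0.0, -7.8], [-9.2, -17.9, 0.0, -7.9]]
(513, -253.6, 150, 154.9) 1
   [[-0.0, 0.0, 40.0, 0.0]]
```

>>> servo_tool(rows=[[-20,0,0,-7.9],[-20,-3,0,-7.9],[-19,-5,0,-7.9],[-18,-8,0,-7.9],[-17,-10,0,-7.9]])

```text
time_s: 8.1
position: [521.8, -173.0, 189.7]
eef_rot: [180.0, 0.0, 123.9]
ft_force: [1.4, 0.2, -0.3]
gripper_width: 0.702
finger_force: 0.0
```

>>> servo_tool(rows=[[-16,-13,0,-7.9],[-14,-15,0,-7.9],[-12,-17,0,-7.9],[-9,-18,0,-7.9],[0,0,0,0]])

```text
time_s: 8.6
position: [513.7, -256.4, 189.6]
eef_rot: [-179.9, 0.0, 155.2]
ft_force: [0.9, 0.3, -0.2]
gripper_width: 0.702
finger_force: 0.0
```

```bash
cat >> h.py <<'E'
def bubble(tag,look=False):
    c=cam("top");k=np.array(c["mtx"])
    for q in("vial_mid","bubble_mid"):
        for r in env.spot_point("top",q)[:1]:print(q,round(r["conf"],2),np.round(r["point"],1),at_z(c,r["point"],132).round(1))
    f=c["frame"].astype(int);hsv=cv2.cvtColor(c["frame"],cv2.COLOR_RGB2HSV)
    g=((hsv[...,0]>30)&(hsv[...,0]<75)&(hsv[...,1]>110)&(hsv[...,2]>60)).astype(np.uint8)
    g[:, :150]=0
    n,l,st,ce=cv2.connectedComponentsWithStats(cv2.dilate(g,np.ones((3,3),np.uint8)))
    print([(s.tolist(),x.round(1).tolist()) for s,x in zip(st[1:],ce[1:]) if s[4]>20])
    if look:
        p=[int(v) for v in env.spot_point("top","vial_mid")[0]["point"]]
        cv2.imwrite('pics/'+tag+'.png',cv2.resize(c["frame"][p[1]-20:p[1]+20,p[0]-40:p[0]+40,::-1],None,fx=10,fy=10,interpolation=cv2.INTER_NEAREST))
    return c
E
python3 - <<'E'
from h import *
plan((513,-253.6,150,154.9),(513,-253.6,130,154.9,20))
c=bubble('b1',True);print([at_z(c,(300,200),132),at_z(c,(301,200),132)])
r=env.outline_of("top","level")
v,u=np.nonzero(r[0]["region"]);P=np.array([at_depth(c,(x,y)) for x,y in zip(u,v)]);P=P[P[:,2]>122]
print(cv2.minAreaRect(P[:,:2].astype(np.float32)),len(P))
E
```

```text
now 8.6 [ 513.7 -256.4  189.6] [-1.7995e+02  3.0000e-02  1.5522e+02] J [ -38.   20.   90.   -0.   71. -103.]
(513, -253.6, 150, 154.9) 1
   [[1.8, 2.2, 39.6, 0.3]]
(513, -253.6, 130, 154.9, 20) 1
   [[-0.0, 0.0, 20.0, 0.0]]
vial_mid 0.81 [269.8 220.6] [530.6 -13.2 132. ]
bubble_mid 0.58 [263.8 217.8] [5.373e+02 1.000e-01 1.320e+02]
[([256, 213, 31, 12, 284], [271.2, 218.6])]
[array([575.54710149, -81.96557905, 132.        ]), array([575.48687174, -84.21201012, 132.        ])]
((519.3341674804688, -71.09034729003906), (166.32662963867188, 142.05740356445312), 37.13601303100586) 777
```

View pics/b1.png

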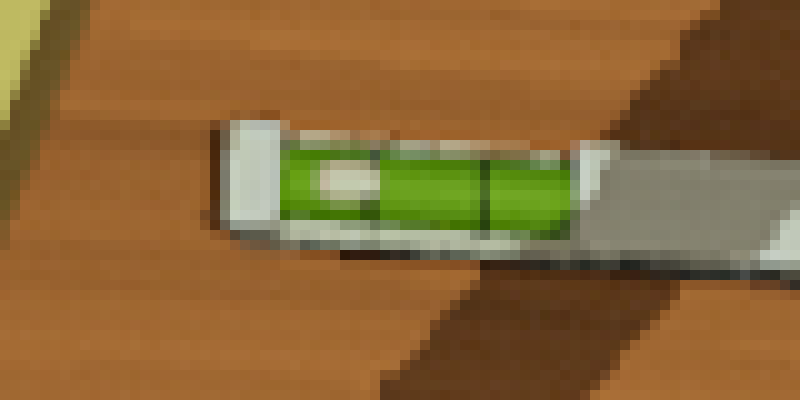

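Picture: the vial's lines are at about x=373 and 484, and the bubble is centred at about x=347. That puts it 18.4 mm towards +y, so the knob needs about 1.15 rad (66°). I'll grip the knob and turn it.

>>> servo_tool(rows=[[2,2,40,0.3],[0,0,12,0],[0,0,7,0],[0,0,0,0]])

```text
time_s: 9.25
position: [512.7, -250.7, 130.1]
eef_rot: [180.0, -0.1, 154.9]
ft_force: [-0.1, -0.5, -0.0]
gripper_width: 0.699
finger_force: 0.0
```

>>> servo_tool(rows=[[0,0,0,0],[0,0,0,0],[0,0,0,0],[0,0,0,0],[0,0,0,0]], jaw=3, newtons=40)

```text
time_s: 9.75
position: [513.0, -253.6, 132.0]
eef_rot: [-179.8, 0.2, 154.9]
ft_force: [-2.7, -6.7, 2.9]
gripper_width: 0.138
finger_force: 42.7
```

>>> servo_tool(rows=[[0,0,0,6],[0,0,0,6],[0,0,0,6],[0,0,0,6],[0,0,0,6]])

```text
time_s: 10.25
position: [513.3, -252.9, 132.1]
eef_rot: [-180.0, 0.2, 124.7]
ft_force: [-1.4, -2.7, 2.0]
gripper_width: 0.144
finger_force: 42.7
```

>>> servo_tool(rows=[[0,0,0,6],[0,0,0,6],[0,0,0,6],[0,0,0,6],[0,0,0,6]])

```text
time_s: 10.75
position: [513.9, -252.6, 132.1]
eef_rot: [179.9, 0.2, 94.7]
ft_force: [1.3, -1.7, 2.1]
gripper_width: 0.141
finger_force: 42.6
```

>>> servo_tool(rows=[[0,0,0,4],[0,0,0,0],[0,0,0,0],[0,0,0,0],[0,0,0,0]])

```text
time_s: 11.25
position: [514.0, -252.5, 132.0]
eef_rot: [179.8, 0.2, 91.0]
ft_force: [0.8, -4.2, 6.7]
gripper_width: 0.143
finger_force: 43.1
```

>>> servo_tool(rows=[[0,0,0,0],[0,0,0,0],[0,0,0,0],[0,0,0,0],[0,0,0,0]])

```text
time_s: 11.75
position: [514.0, -252.5, 132.0]
eef_rot: [179.8, 0.2, 91.0]
ft_force: [1.5, -4.1, 5.5]
gripper_width: 0.144
finger_force: 43.1
```

Run:
```python
from h import *
bubble('b2',True)
```

```text
vial_mid 0.64 [270.3 222. ] [527.5 -14.3 132. ]
bubble_mid 0.49 [271.5 218.5] [535.3 -17.1 132. ]
[([256, 213, 31, 12, 284], [270.8, 218.5])]
```

View pics/b2.png

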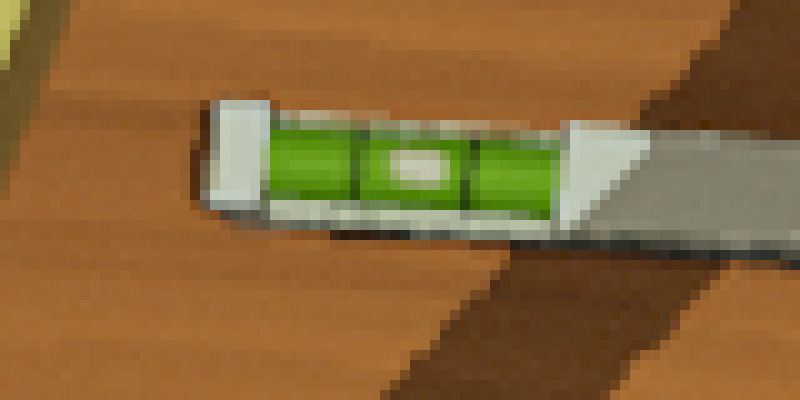

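Picture: lines at x=358 and 469, bubble centred at about x=421, which is 1.7 mm past the middle. I'll turn back 5°, let go and check again.

>>> servo_tool(rows=[[0,0,0,-3],[0,0,0,-2],[0,0,0,0],[0,0,0,0]])

```text
time_s: 12.35
position: [513.8, -252.5, 132.0]
eef_rot: [179.9, 0.2, 96.0]
ft_force: [0.8, -3.2, 6.8]
gripper_width: 0.139
finger_force: 43.2
```

>>> servo_tool(rows=[[0,0,0,0],[0,0,0,0],[0,0,0,0]], jaw=60)

```text
time_s: 12.65
position: [512.3, -250.4, 130.0]
eef_rot: [-179.9, -0.1, 95.9]
ft_force: [0.3, 0.1, 0.7]
gripper_width: 0.648
finger_force: 0.0
```

>>> servo_tool(rows=[[0,0,-20,0],[0,0,-35,0],[0,0,-5,0],[0,0,0,0],[0,0,0,0]])

```text
time_s: 13.15
position: [512.3, -250.7, 189.6]
eef_rot: [-179.9, -0.1, 95.9]
ft_force: [-0.1, -0.1, -0.7]
gripper_width: 0.701
finger_force: 0.0
```

>>> servo_tool(rows=[[0,0,0,0],[0,0,0,0],[0,0,0,0],[0,0,0,0]], jaw=0)

```text
time_s: 13.55
position: [512.8, -251.2, 190.2]
eef_rot: [-180.0, -0.0, 95.9]
ft_force: [-0.1, -0.4, -0.5]
gripper_width: 0.021
finger_force: 0.0
```

Run:
```python
from h import *
c=bubble('b3',True)
a=np.radians(84.24);o=at_z(c,(np.array(env.spot_point("top","vial_mid")[0]["point"])),134)
print(o,o[:2]-60*np.array([np.cos(a),np.sin(a)]))
p=(530.5,-79.5)
plan((*p,192,84.2),(*p,158,84.2))
```

```text
vial_mid 0.89 [270.3 221.2] [529.3 -14.3 132. ]
bubble_mid 0.52 [378.1 229.6] [ 504.4 -253.   132. ]
[([256, 213, 31, 12, 281], [270.8, 218.6])]
[529.00571924 -14.39554806 134.        ] [522.98401635 -74.09260908]
now 13.8 [ 512.9 -251.3  190.7] [180.   -0.   95.9] J [-37.  19.  90.   0.  71. -43.]
(530.5, -79.5, 192, 84.2) 4
   [[42.3, 8.8, -0.3, 2.9], [42.6, 6.6, -0.3, 2.9], [43.0, 4.5, -0.4, 3.0], [43.1, 2.2, -0.3, 2.9]]
(530.5, -79.5, 158, 84.2) 1
   [[-0.0, -0.0, 34.0, -0.0]]
```

View pics/b3.png

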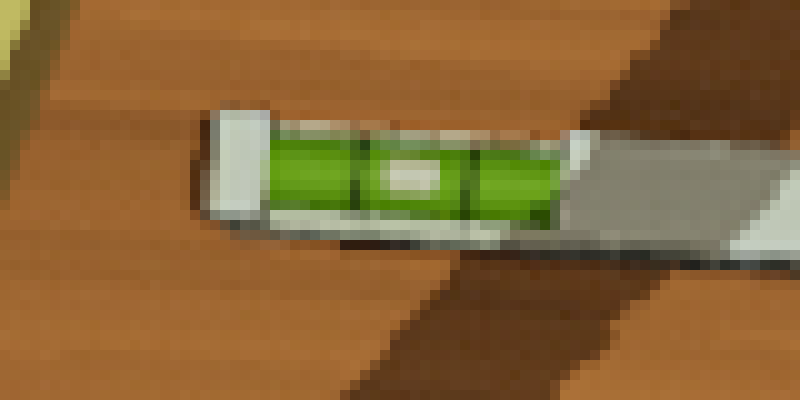

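Picture: lines at x=358 and 469, bubble at about x=410, so it's 0.8 mm off the middle, which is centred. Next I'll press near level x=-15, at about (531,-79).

>>> servo_tool(rows=[[42,9,0,3],[43,7,0,3],[43,4,0,3],[43,2,0,3],[0,0,0,0]])

```text
time_s: 14.3
position: [530.6, -74.5, 190.9]
eef_rot: [-180.0, -0.1, 84.1]
ft_force: [-0.2, -0.8, 0.5]
gripper_width: 0.003
finger_force: 0.0
```

>>> servo_tool(rows=[[0,0,22,0],[0,0,12,0],[0,0,0,0]])

```text
time_s: 14.6
position: [529.4, -79.5, 154.8]
eef_rot: [-179.8, -0.0, 83.9]
ft_force: [-0.3, 0.4, -0.6]
gripper_width: -0.003
finger_force: 0.0
```

>>> servo_tool(rows=[[0,1,1,0],[0,0,1,0],[0,0,0,0]])

```text
time_s: 14.9
position: [532.1, -80.1, 155.2]
eef_rot: [179.9, 0.0, 83.9]
ft_force: [0.1, -0.2, -0.6]
gripper_width: -0.002
finger_force: 0.0
```

>>> servo_tool(rows=[[0,0,1,0],[0,0,0,0]])

```text
time_s: 15.1
position: [531.8, -79.7, 153.9]
eef_rot: [180.0, 0.0, 83.9]
ft_force: [0.3, 0.6, 0.6]
gripper_width: -0.001
finger_force: 0.0
```

>>> servo_tool(rows=[[0,0,1,0],[0,0,0,0]])

```text
time_s: 15.3
position: [531.7, -79.5, 152.7]
eef_rot: [-180.0, -0.0, 83.9]
ft_force: [0.7, -0.1, -0.8]
gripper_width: -0.002
finger_force: 0.0
```

>>> servo_tool(rows=[[0,0,1,0],[0,0,0,0]])

```text
time_s: 15.5
position: [531.7, -79.5, 151.6]
eef_rot: [-180.0, -0.0, 83.9]
ft_force: [-0.1, 0.7, 0.0]
gripper_width: 0.001
finger_force: 0.0
```

>>> servo_tool(rows=[[0,0,1,0],[0,0,0,0]])

```text
time_s: 15.7
position: [532.0, -79.6, 150.9]
eef_rot: [180.0, 0.0, 83.9]
ft_force: [0.9, 0.7, 2.3]
gripper_width: -0.007
finger_force: 1.1
```

>>> servo_tool(rows=[[0,0,1,0],[0,0,0,0]])

```text
time_s: 15.9
position: [532.2, -79.6, 150.8]
eef_rot: [179.9, 0.0, 83.9]
ft_force: [-1.3, -0.1, 7.5]
gripper_width: -0.001
finger_force: 3.9
```

>>> servo_tool(rows=[[0,0,1,0],[0,0,0,0]])

```text
time_s: 16.1
position: [532.5, -79.7, 150.8]
eef_rot: [179.8, 0.0, 83.9]
ft_force: [-2.2, 1.1, 14.2]
gripper_width: -0.0
finger_force: 6.9
```

>>> servo_tool(rows=[[0,0,-0.5,0],[0,0,0,0],[0,0,0,0],[0,0,0,0],[0,0,0,0]])

```text
time_s: 16.6
position: [532.4, -79.6, 150.8]
eef_rot: [179.9, 0.0, 83.9]
ft_force: [-2.9, 1.7, 10.9]
gripper_width: -0.004
finger_force: 5.3
```

>>> servo_tool(rows=[[0,0,0,0],[0,0,0,0],[0,0,0,0],[0,0,0,0],[0,0,0,0]])

```text
time_s: 17.1
position: [532.4, -79.7, 150.8]
eef_rot: [179.9, 0.0, 83.9]
ft_force: [-1.8, 1.4, 10.4]
gripper_width: 0.002
finger_force: 5.3
```

Run:
```python
from h import *
c=cam("top");print(env.observe()["ft_force"])
A=c["frame"][195:245,230:300,::-1];s=cam("side");
S=s["frame"][170:270,210:310,::-1]
cv2.imwrite('pics/p1.png',np.hstack([cv2.resize(A,(560,400),interpolation=0),cv2.resize(S,(240,400),interpolation=0)]))
```

```text
[-3.4467897   1.7855962  10.74692692]
```

View pics/p1.png

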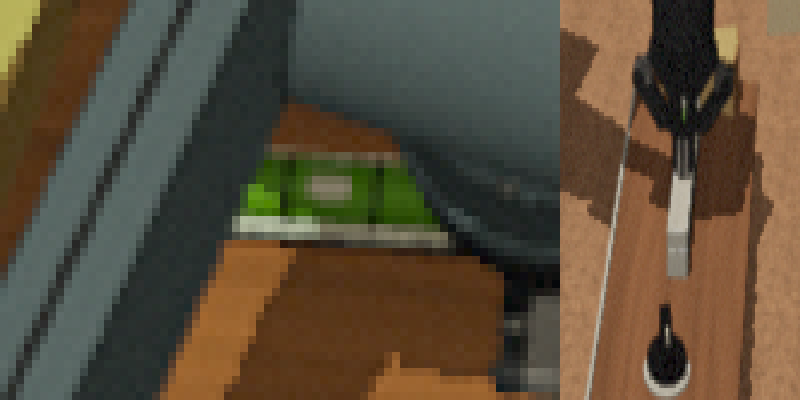

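The bubble (x≈328) sits between the lines (x=287 and 375), and the press is steady at about 10.7 N. The level is straight on the deck.

```bash
python3 -c "
from rig import env
print(env.sign_off())"
```

```text
the job is handed in; nothing more can be done
None
```

I handed the job in at about 17 s with the level standing on the bare deck, the bubble about 1 mm from the vial's middle, and the fingers still pressing it at about 11 N; the sign-off gave no verdict.

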